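# Queue the sample tins by size and nest the empty cups

## Robot

A 6-joint arm with a two-finger parallel gripper is mounted at the origin on the work surface. World frame = base frame: x ahead of the robot, y to its left, z up, the work surface at z = 0. Lengths are in m, angles in rad, forces in N, time in s.
With the tool pointing down it reaches from about 0.325 to 0.9 m from the base axis. Payload 6.1 kg.
Tool frame: the origin (TCP) lies midway between the tips of the shut fingers; the grasp point (between the pads) lies 19 mm behind it; z points along the fingers, y is the line along which they close (so a half turn about z gives the same grasp; the last joint's range is limited). The gripper opens to 85 mm and grips with 20 to 120 N. Pads are 22 mm wide; open, the fingers measure 114 mm over their backs; the gripper's body (76 mm by 85 mm) begins 54 mm behind the grasp point. The pads swing forward as they close: fully open they stand 13 mm farther back than shut.
Start: joints at [0.984, 0.22, 1.526, -0, 1.395, -0.126], TCP at [0.278, 0.56, 0.231] pointing down, gripper open.
Joint ranges: [-2.98, 2.98], [-0.91, 2.08], [0.09, 2.57], [-1.24, 4.39], [0.2, 2.65], [-2.68, 2.68]. Speed limits (rad/s): [2.57, 2.57, 3.01, 3.14, 3.14, 3.14].

## Interface

Orientations are given as [roll, pitch, yaw] about the fixed x, y, z axes, in that order (R = Rz(yaw) Ry(pitch) Rx(roll)).
In Python, from plant import movep, move_l, set_joints, gripper_to, hold, inverse_kinematics, observe, get_image, get_calibration, Unreachable, job_done gives the robot as it stands. Calls block until the motion is done:
- movep(position, orientation): joint-space move of the TCP to a pose.
- move_l(position, feed=0.15, rotation=None, max_force=None): straight line of the TCP; rotation=None keeps the orientation; feed is the mean speed in m/s. With max_force (N) it stops when the force on the tool has changed by that much, and returns True; else False.
- set_joints(angles): joint-space move.
- gripper_to(opening, f_grip=None): finger opening in m; f_grip is the grip in N (None keeps the last); returns when the fingers have stopped.
- hold(seconds).
- inverse_kinematics(position, orientation): joint angles nearest the present ones, or None.
- observe(): the state.
- get_image(name): name is "side" or "top"; returns (picture, depth): 400x640x3 uint8, red, green, blue; 400x640 float32, m along the optical axis (not along the pixel's ray), 0 where there is no reading.
- get_calibration(name): a dict with "intrinsics" (3x3 intrinsics, pixels), "world_from_camera" (4x4, takes a point from camera to world coordinates). Camera axes: x right, y down, z forward; pixel columns grow to the right and rows downward; lengths in m; the calibration is good to about 2 mm. A picture is of the moment at which its call begins. get_calibration takes no time and is no camera call.
A pose or a line that the arm cannot do raises Unreachable and nothing moves.
- job_done(): hands the job in; it is judged then, once.
The state is a dict: "time_s": time; "q": joint angles; "joint_velocities": joint speeds; "joint_torque": joint torques, N m; "eef_pos": TCP position; "tcp_rot": TCP orientation; "ft_force": force on the tool from outside, world axes, zero at the start; "torque": the same for the moment, N m; "opening": finger opening in m; "grasp_force": force on a finger pad.
Only numpy, scipy, OpenCV 4.12 (cv2) and the standard library are available. Lean on these libraries where they do the work, as an engineer would, in place of code of your own. Each camera call takes 0.05 s, during which the arm holds its last target. There are 200 camera calls.

## Task

Put the finished batch away. Sort all the closed sample tins by size onto the sloped roller rack, each upright in the lane that just fits its diameter and rolled forward to the stop or close up behind the tin ahead of it; a small tin left behind in the wide lane, if there is one, belongs in the narrow lane. Nest the empty cups from the bench upright, one inside another, in the cup that stands in the steel tray, and do not disturb the clamp or the bottle.

Things in the scene. Friction and masses are not known exactly. Their poses are not given: they have to be found in the camera images.
- rack: Roller rack (fixed), aluminium, 181 mm long, 214 mm wide, three lanes. Origin on the bench under its middle; x runs along the lanes to the low end, y across to the wide lane's side. Falls 6 degrees toward +x; roller tops 74 mm above the bench at the high end, 56 mm at the low. Guide plates, 4 mm thick, and the stop plate at the low end stand 20 mm above the rollers; high end open.
- lane_wide_load (a point): Loading point of the wide lane (74 mm clear between its guides, for the 66 mm tins): on its centre line at roller-top height, 37 mm from the lane's high end. x axis points down the lane, y across it, z square to the rollers (tilted 6 degrees).
- lane_wide_stop (a point): Low end of the wide lane: on its centre line at roller-top height, at the face of the stop plate. Same axes; 138 mm down the lane from the loading point. The rollers (14 mm thick, 25 to 29 mm apart) turn freely: a tin set upright on them rolls down by itself in 1 to 3 s.
- lane_mid_load (a point): Loading point of the mid lane (66 mm clear between its guides, for the 58 mm tins): on its centre line at roller-top height, 37 mm from the lane's high end. x axis points down the lane, y across it, z square to the rollers (tilted 6 degrees).
- lane_mid_stop (a point): Low end of the mid lane: on its centre line at roller-top height, at the face of the stop plate. Same axes; 138 mm down the lane from the loading point. The rollers (14 mm thick, 25 to 29 mm apart) turn freely: a tin set upright on them rolls down by itself in 1 to 3 s.
- lane_narrow_load (a point): Loading point of the narrow lane (58 mm clear between its guides, for the 50 mm tins): on its centre line at roller-top height, 37 mm from the lane's high end. x axis points down the lane, y across it, z square to the rollers (tilted 6 degrees).
- lane_narrow_stop (a point): Low end of the narrow lane: on its centre line at roller-top height, at the face of the stop plate. Same axes; 138 mm down the lane from the loading point. The rollers (14 mm thick, 25 to 29 mm apart) turn freely: a tin set upright on them rolls down by itself in 1 to 3 s.
- tin_S1_mid (a point): Centre of a small closed aluminium sample tin, a plain round tin 50 mm in diameter and 50 mm high (centre 25 mm above its underside; z axis along the tin; 0.1 to 0.32 kg). When present it starts in the wide lane against the stop, where it does not belong.
- tin_S2_mid (a point): Centre of a small closed aluminium sample tin, a plain round tin 50 mm in diameter and 50 mm high (centre 25 mm above its underside; z axis along the tin; 0.1 to 0.32 kg). Starts standing on the bench. May be absent.
- tin_M1_mid (a point): Centre of a medium closed aluminium sample tin, a plain round tin 58 mm in diameter and 50 mm high (centre 25 mm above its underside; z axis along the tin; 0.1 to 0.32 kg). Starts standing on the bench. May be absent.
- tin_M2_mid (a point): Centre of a medium closed aluminium sample tin, a plain round tin 58 mm in diameter and 50 mm high (centre 25 mm above its underside; z axis along the tin; 0.1 to 0.32 kg). Starts standing on the bench. May be absent.
- tin_L1_mid (a point): Centre of a large closed aluminium sample tin, a plain round tin 66 mm in diameter and 50 mm high (centre 25 mm above its underside; z axis along the tin; 0.1 to 0.32 kg). Starts standing on the bench. May be absent.
- tin_L2_mid (a point): Centre of a large closed aluminium sample tin, a plain round tin 66 mm in diameter and 50 mm high (centre 25 mm above its underside; z axis along the tin; 0.1 to 0.32 kg). Starts standing on the bench. May be absent.
- tray: Shallow square steel tray (fixed), 96 mm square, rim 10 mm high, floor 3 mm thick. Origin at the centre of its underside on the bench.
- cup_0_mid (a point): Centre (34 mm above the underside, on the axis, z up) of the steel cup that already stands in the tray: foot of the stack. Open cup 68 mm high, 2.5 mm wall: foot 36 mm across, widening to 54 mm at 46 mm height, then a straight collar 65 mm across over its top 20 mm, inside 60 mm. A nested cup rests with its collar on the lower rim, 21 mm higher than that cup, its collar free.
- cup_1_mid (a point): Centre (34 mm above the underside, on the axis, z up) of an empty steel cup standing on the bench (may be absent). Open cup 68 mm high, 2.5 mm wall: foot 36 mm across, widening to 54 mm at 46 mm height, then a straight collar 65 mm across over its top 20 mm, inside 60 mm. A nested cup rests with its collar on the lower rim, 21 mm higher than that cup, its collar free.
- cup_2_mid (a point): Centre (34 mm above the underside, on the axis, z up) of an empty steel cup standing on the bench (may be absent). Open cup 68 mm high, 2.5 mm wall: foot 36 mm across, widening to 54 mm at 46 mm height, then a straight collar 65 mm across over its top 20 mm, inside 60 mm. A nested cup rests with its collar on the lower rim, 21 mm higher than that cup, its collar free.
- clamp: Bystander: heavy bench clamp of two 200 mm steel jaws on a green base with a T-handle, about 105 mm high. Origin at the centre of its underside.
- bottle: Bystander: capped brown bottle, 60 mm across, 130 mm high. Origin at the centre of its underside.

How it is judged:
At the end, for the whole second after the job is handed in: Each tin upright in the lane for its size, within 10 mm of the centre line, 0.08 rad of square, within 8 mm of the stop or of the next tin, one at the stop; tray cup upright in tray, other cups nested upright in it (axes within 7 mm, about 21 and 43 mm higher); all at rest (y of tin_S1_mid in the frame of lane_narrow_stop between -0.01 and 0.01 m and z of tin_S1_mid in the frame of lane_narrow_stop between 0.02 and 0.031 m and angle between the z axis of each of tin_S1_mid, tin_S2_mid and the z axis of lane_narrow_stop, either way round below 0.08 rad and linear speed of each of tin_S1, tin_S2, tin_M1, tin_M2, tin_L1, tin_L2, cup_1, cup_2 below 0.02 m/s and (x of tin_S1_mid in the frame of lane_narrow_stop above -0.033 m or (distance between tin_S1_mid and tin_S2_mid below 0.058 m and z of tin_S2_mid in the frame of lane_narrow_stop below 0.031 m)) and y of tin_S2_mid in the frame of lane_narrow_stop between -0.01 and 0.01 m and z of tin_S2_mid in the frame of lane_narrow_stop between 0.02 and 0.031 m and (x of tin_S2_mid in the frame of lane_narrow_stop above -0.033 m or (distance between tin_S2_mid and tin_S1_mid below 0.058 m and z of tin_S1_mid in the frame of lane_narrow_stop below 0.031 m)) and y of tin_M1_mid in the frame of lane_mid_stop between -0.01 and 0.01 m and z of tin_M1_mid in the frame of lane_mid_stop between 0.02 and 0.031 m and angle between the z axis of each of tin_M1_mid, tin_M2_mid and the z axis of lane_mid_stop, either way round below 0.08 rad and (x of tin_M1_mid in the frame of lane_mid_stop above -0.037 m or (distance between tin_M1_mid and tin_M2_mid below 0.066 m and z of tin_M2_mid in the frame of lane_mid_stop below 0.031 m)) and y of tin_M2_mid in the frame of lane_mid_stop between -0.01 and 0.01 m and z of tin_M2_mid in the frame of lane_mid_stop between 0.02 and 0.031 m and (x of tin_M2_mid in the frame of lane_mid_stop above -0.037 m or (distance between tin_M2_mid and tin_M1_mid below 0.066 m and z of tin_M1_mid in the frame of lane_mid_stop below 0.031 m)) and y of tin_L1_mid in the frame of lane_wide_stop between -0.01 and 0.01 m and z of tin_L1_mid in the frame of lane_wide_stop between 0.02 and 0.031 m and angle between the z axis of each of tin_L1_mid, tin_L2_mid and the z axis of lane_wide_stop, either way round below 0.08 rad and (x of tin_L1_mid in the frame of lane_wide_stop above -0.041 m or (distance between tin_L1_mid and tin_L2_mid below 0.074 m and z of tin_L2_mid in the frame of lane_wide_stop below 0.031 m)) and y of tin_L2_mid in the frame of lane_wide_stop between -0.01 and 0.01 m and z of tin_L2_mid in the frame of lane_wide_stop between 0.02 and 0.031 m and (x of tin_L2_mid in the frame of lane_wide_stop above -0.041 m or (distance between tin_L2_mid and tin_L1_mid below 0.074 m and z of tin_L1_mid in the frame of lane_wide_stop below 0.031 m)) and x of any of tin_S1_mid, tin_S2_mid in the frame of lane_narrow_stop above -0.033 m and x of any of tin_M1_mid, tin_M2_mid in the frame of lane_mid_stop above -0.037 m and x of any of tin_L1_mid, tin_L2_mid in the frame of lane_wide_stop above -0.041 m and horizontal distance between cup_0_mid and tray below 0.032 m and angle between cup_0_mid's own z axis and vertical below 0.07 rad and height (world z) of cup_0_mid below 0.042 m and horizontal distance between each of cup_1_mid, cup_2_mid and cup_0_mid below 0.007 m and angle between each of cup_1_mid, cup_2_mid's own z axis and vertical below 0.09 rad and z of cup_1_mid in the frame of cup_0_mid between 0.014 and 0.05 m and z of cup_2_mid in the frame of cup_0_mid between 0.014 and 0.05 m and z of any of cup_1_mid, cup_2_mid in the frame of cup_0_mid below 0.029 m); the robot touches nothing.
It fails at once if the clamp is pushed more than 25 mm or tipped over (distance of clamp from where it was at the start of the episode above 0.025 m or angle between clamp's own z axis and vertical above 0.4 rad).
It fails at once if the bottle is pushed more than 25 mm or tipped over (distance of bottle from where it was at the start of the episode above 0.025 m or angle between bottle's own z axis and vertical above 0.4 rad).
Of tin_S1, tin_S2, tin_M1, tin_M2, tin_L1, tin_L2 only 5 to 6 are there at a start; the rules pass over those that are not, and their reading is None.
Of cup_1, cup_2 only 1 to 2 are there at a start; the rules pass over those that are not, and their reading is None.
At some moment in a run one of tin_S1, tin_S2, tin_M1, tin_M2, tin_L1, tin_L2 may be knocked a few centimetres aside while the robot is not near it.
It also fails if it takes over 210 s, if anything falls off the work surface, if the arm or the gripper's body presses on something with over 40 N, if the wrist force passes 120 N, or if a joint passes its speed limit or range.

## Working session

There is one attempt and no reset: what is moved stays moved. The work goes in short steps, each a Python script; the robot and the scene stay as the last script left them, time stands still between calls to the robot, and variables do not carry over. Pictures are saved under pics/ and viewed, at most 14 in all, crops included, and the job is handed in when it is done.

```bash
ls; mkdir -p pics; python3 - <<'E'
from plant import *
import cv2,numpy as np
np.set_printoptions(precision=4,suppress=True)
for n in("top","side"):
    im,d=get_image(n); c=get_calibration(n)
    cv2.imwrite(f"pics/{n}0.png",im[:,:,::-1]); np.savez(f"{n}0.npz",im=im,d=d)
    print(n,c["intrinsics"],c["world_from_camera"])
E
```

```text
pics
top [[511.745    0.     319.7874]
 [  0.     511.745  193.0412]
 [  0.       0.       1.    ]] [[-0.0492 -0.9779  0.2034  0.3119]
 [-0.9988  0.0491 -0.0054  0.074 ]
 [-0.0047 -0.2034 -0.9791  1.3789]
 [ 0.      0.      0.      1.    ]]
side [[385.4043   0.     316.2176]
 [  0.     385.4043 201.5072]
 [  0.       0.       1.    ]] [[ 0.9854 -0.0806  0.1501  0.4104]
 [-0.1694 -0.5605  0.8106 -0.8472]
 [ 0.0188 -0.8242 -0.566   0.7133]
 [ 0.      0.      0.      1.    ]]
```

View pics/top0.png

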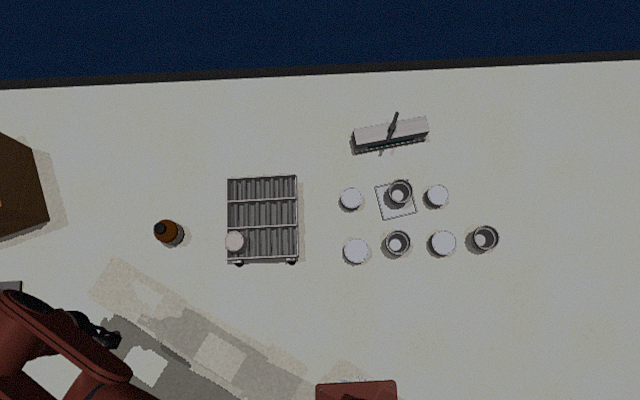

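View pics/side0.png

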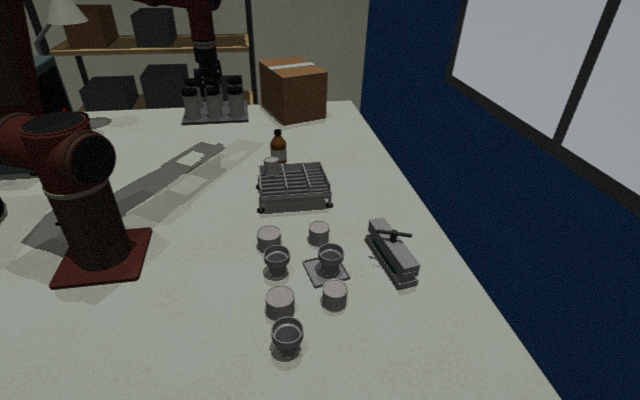

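The top view shows the rack at (262,219), with its lanes horizontal, the low end on the left and S1 at (235,241). Loose tins are at (350,199), (437,196), (356,250) and (443,243). Cups are at (397,242) and (484,238), and the tray cup is at (399,192). The clamp is at (390,132) and the bottle at (168,232).

```bash
cat > vis.py <<'E'
import numpy as np,cv2
from plant import *
np.set_printoptions(precision=4,suppress=True)
def ray_z(n,uv,z):
    c=get_calibration(n);K=c["intrinsics"];T=c["world_from_camera"]
    r=np.linalg.solve(K,np.vstack([np.asarray(uv,float).reshape(-1,2).T,np.ones(len(np.asarray(uv).reshape(-1,2)))]))
    r=T[:3,:3]@r; o=T[:3,3:]
    return (o+r*((z-o[2])/r[2])).T
def cloud(n,d):
    c=get_calibration(n);K=c["intrinsics"];T=c["world_from_camera"]
    v,u=np.mgrid[:d.shape[0],:d.shape[1]]
    P=np.stack([(u-K[0,2])/K[0,0]*d,(v-K[1,2])/K[1,1]*d,d],-1)
    return P@T[:3,:3].T+T[:3,3]
def top_tops(d,boxes,zlo,zhi,zp):
    """for each pixel box: pixels whose height is in [zlo,zhi]; circle on plane zp"""
    P=cloud("top",d);out=[]
    for (u,v,h) in boxes:
        m=np.zeros(d.shape,np.uint8);s=np.s_[v-h:v+h,u-h:u+h]
        m[s]=((P[s][...,2]>zlo)&(P[s][...,2]<zhi))
        cs,_=cv2.findContours(m,cv2.RETR_EXTERNAL,cv2.CHAIN_APPROX_NONE)
        if not cs: out.append(None);continue
        k=max(cs,key=len)
        w=ray_z("top",k.reshape(-1,2),zp)[:,:2].astype(np.float32)
        (c,r)=cv2.minEnclosingCircle(w)
        out.append((c[0],c[1],2*r, 2*np.sqrt(cv2.contourArea(w.reshape(-1,1,2))/np.pi), np.median(P[...,2][m>0]), int(m.sum())))
    return out
E
python3 - <<'E'
from vis import *
d=np.load("top0.npz")["d"];P=cloud("top",d)
print("bench z",np.median(P[300:340,380:500,2]),P[300:340,380:500,2].std())
for o in top_tops(d,[(350,199,20),(437,196,20),(356,250,20),(443,243,20)],.035,.065,.05):print("tin",np.array(o))
for o in top_tops(d,[(399,192,20),(397,242,20),(484,238,20)],.05,.085,.069):print("cup",np.array(o))
for o in top_tops(d,[(235,241,16)],.10,.125,.107):print("S1",np.array(o))
# rack
im=np.load("top0.npz")["im"]
sub=P[165:275,215:310]; z=sub[...,2]
for zt in (.045,):
    m=(z>zt).astype(np.uint8); c=max(cv2.findContours(m,0,cv2.CHAIN_APPROX_NONE)[0],key=len); print(cv2.boundingRect(c),cv2.minAreaRect(c))
print((z[::4,::6]*1000).astype(int))
b=np.hstack([cv2.resize(im[165:275,215:310],None,fx=5,fy=5,interpolation=2)]);cv2.imwrite("pics/rack0.png",b[:,:,::-1])
E
```

```text
bench z -0.0009035037962588088 0.08668319110207144
tin [  0.5714  -0.0147   0.0597   0.0567   0.0482 385.    ]
tin [  0.5674  -0.2442   0.0613   0.0575   0.0478 394.    ]
tin [  0.4321  -0.0195   0.0667   0.0639   0.0481 513.    ]
tin [  0.4407  -0.2479   0.0684   0.0652   0.0481 531.    ]
cup [  0.5779  -0.1427   0.0681   0.0647   0.064  195.    ]
cup [  0.4453  -0.1257   0.0669   0.0638   0.0644 139.    ]
cup [  0.4462  -0.3511   0.0696   0.0645   0.063  176.    ]
S1 [  0.464    0.2876   0.0515   0.0487   0.1062 325.    ]
(9, 9, 75, 89) ((45.29931640625, 53.081504821777344), (86.27417755126953, 74.5414810180664), 87.87889862060547)
[[  -2    2   -3   -3   -1   -3   -4   -5    1   -3    4    1   -1    0
     0    0]
 [   1   -5    3   -1 1378   -3    0   -2   -1   -1    2   -2   -1   -2
     2   -3]
 [  -2    1   -2   -4   -2    0   -1    2    3   -4   -2   -1    0    0
    -4    7]
 [  -1   -2   -2    1   78   83   81   83   82   81   77   78   75   78
     0   -1]
 [  -3    0   69   52   47   52   60   45   60   66   49   67   55   53
     0   -2]
 [  -4   -5   69   59   36   56  
[... 1222 characters left out ...]
8   52
     1   -1]
 [  -1   -1  103  106  107   75   43   60   40   66   51   66   48   53
     0   -1]
 [   0   -1  106  108  104   59   43   65   47   65   52   61   50   53
     2   -3]
 [   5   -3   68   52   39   59 1378   60   41   66   52   64   52   70
    -3   -5]
 [  -3    0   72   58   42   58   81   81   90   84   90   89   87   77
    -8   -1]
 [   0   -2    0   47   45   -1    0   -3    1   -5   -2   -1   32   21
     4    4]
 [   3    0   -2   -5    7    2    0    1   -1   -1    0    2    1   -5
    -5    0]
 [  -2    3   -2   -2   -6   -1   -1    0   -5   -2   -6    1    0    0
    -2   -4]
 [  -3   -1    0    0   -3   -3   -7   -3    2    5    6   -4   -6    2
     1   -1]]
```

View pics/rack0.png

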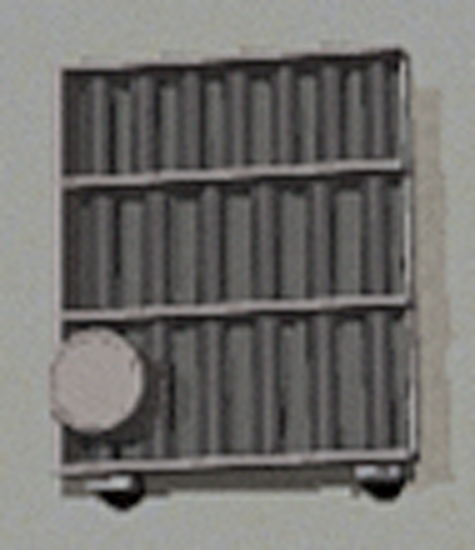

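The crop shows four guide-plate ridges, at crop rows of about 62, 173, 308 and 460, with S1 against the stop at (98,380). Tin diameters come out as two M, two L and the S1, so S2 is absent. Next I'll fit the rack frame from the plate ridges and locate the clamp.

```bash
python3 - <<'E'
from vis import *
z=np.load("top0.npz");im=z["im"];d=z["d"];P=cloud("top",d)
g=cv2.GaussianBlur(cv2.cvtColor(im,cv2.COLOR_RGB2GRAY).astype(np.float32),(5,1),0)
ylow=.307
off=[-105,-43,27,105] # plate centre offsets in rack y (narrow outer .. wide outer)
L=[]
for k,(a,b) in enumerate([((228,179.4),(296,175.4)),((228,201.6),(296,197.8)),((240,228.1),(296,224.8)),((240,258),(296,256))]):
    pts=[]
    for u in range(a[0]+3,b[0]-2):
        v0=a[1]+(b[1]-a[1])*(u-a[0])/(b[0]-a[0]); r=np.arange(int(v0)-3,int(v0)+5)
        w=g[r,u]; 
        if k in(0,3):  # outer plates: ridge vs. bench; peak only
            pass
        w=np.clip(w-np.percentile(w,50),0,None)
        if w.sum()>0: pts.append((u,(r*w).sum()/w.sum()))
    pts=np.array(pts)
    W=ray_z("top",pts,.085)
    for _ in range(2):
        W=np.array([ray_z("top",p,.076+(ylow-q[1])*np.tan(np.radians(6)))[0] for p,q in zip(pts,W)])
    l=np.polyfit(W[:,1],W[:,0],1);res=W[:,0]-np.polyval(l,W[:,1]);ok=abs(res)<.004;l=np.polyfit(W[ok,1],W[ok,0],1)
    print(k,"slope dx/dy",l[0],"x at y=.215:",np.polyval(l,.215),"res",res[ok].std(),ok.sum()); L.append(np.polyval(l,.215))
print("spacing",np.diff(L)*1000,"expect -62 -70 -78")
# ends: stop plate and high end edges (pixel gradient) rows 185..250
for nm,us,zz in(("stop",range(222,234),.076),("high",range(292,303),None)):
    pr=g[185:222].mean(0)[list(us)];print(nm,list(us)[0],pr.astype(int))
print(ray_z("top",[(227,205),(228,205),(229,205)],.076), ray_z("top",[(296,205),(297.5,205),(299,205)],.074))
S=P[100:170,330:450];m=(S[...,2]>.03)&(S[...,2]<.13);q=S[m];print("clamp x",np.percentile(q[:,0],[1,50,99]),"y",np.percentile(q[:,1],[1,99]),"near low",q[q[:,0]<np.percentile(q[:,0],3)].mean(0))
# side view check of cups/tins: depth cloud
ds=np.load("side0.npz")["d"];Q=cloud("side",ds)
for nm,(x,y),h in(("M1",(.5714,-.0147),.05),("L2",(.4407,-.2479),.05),("cup0",(.5779,-.1427),.071),("S1",(.464,.2876),.108)):
    m=(np.hypot(Q[...,0]-x,Q[...,1]-y)<.05)&(abs(Q[...,2]-h)<.006);p=Q[m];print(nm,p.mean(0),(p.max(0)+p.min(0))/2,len(p))
for yaw in (0,np.pi/2,-np.pi/2,np.pi):
    print(yaw,[None if (q:=inverse_kinematics(p,[np.pi,0,yaw])) is None else np.round(q[[0,5]] if hasattr(q,'shape') else [q[0],q[5]],2) for p in([.571,-.0147,.1],[.44,-.248,.1],[.446,-.351,.1],[.578,-.143,.15],[.464,.29,.15],[.55,.17,.15])])
print(observe()["time_s"])
E
```

```text
0 slope dx/dy 0.014679265953615043 x at y=.215: 0.6361863298290632 res 0.0007414893132353677 63
1 slope dx/dy 0.01096608833401166 x at y=.215: 0.5726489032058877 res 0.0008044730439965291 63
2 slope dx/dy 0.01403017559179926 x at y=.215: 0.502655891701589 res 0.0007076255234862916 51
3 slope dx/dy 0.03524329250463205 x at y=.215: 0.42437238851984993 res 0.001217549654925234 51
spacing [-63.5374 -69.993  -78.2835] expect -62 -70 -78
stop 222 [158 158 157 154 136 102  72  60  62  66  70  75]
high 292 [ 72  77  90 104 113 120 129 138 141 141 143]
[[0.563  0.3084 0.076 ]
 [0.5629 0.3058 0.076 ]
 [0.5628 0.3032 0.076 ]] [[0.5545 0.1299 0.074 ]
 [0.5543 0.126  0.074 ]
 [0.5541 0.1222 0.074 ]]
clamp x [0.709  0.7382 0.7772] y [-0.2277 -0.0318] near low [ 0.7088 -0.0654  0.0702]
M1 [ 0.5729 -0.0181  0.0477] [ 0.5731 -0.0179  0.0478] 238
L2 [ 0.4426 -0.2524  0.048 ] [ 0.4431 -0.2519  0.0482] 560
cup0 [ 0.5799 -0.1466  0.0683] [ 0.5803 -0.1462  0.069 ] 119
S1 [0.4648 0.2825 0.1057] [0.4655 0.2844 0.1061] 93
0 [array([-0.16,  1.41]), array([-0.67,  0.9 ]), array([-0.81,  0.77]), array([-0.37,  1.2 ]), array([0.41, 1.99]), array([0.16, 1.73])]
1.5707963267948966 [array([-0.16, -0.16]), array([-0.67, -0.67]), array([-0.81, -0.81]), array([-0.37, -0.37]), array([0.41, 0.41]), array([0.16, 0.16])]
-1.5707963267948966 [None, array([-0.67,  2.47]), array([-0.81,  2.34]), None, None, None]
3.141592653589793 [array([-0.16, -1.73]), array([-0.67, -2.24]), array([-0.81, -2.38]), array([-0.37, -1.95]), array([ 0.41, -1.16]), array([ 0.16, -1.41])]
0.1
```

Guide spacing matches the spec, with 70 and 78 mm found as expected. The two cameras disagree by 2–4 mm, so I'll calibrate against the arm. First I'll touch the bench to get tip height at 66 mm opening. Then I'll squeeze an L tin about both axes and compare its true centre with the images.

```bash
cat > rob.py <<'E'
from vis import *
from scipy.spatial.transform import Rotation as R
A=np.radians(6)
def rot(n,c):
    "tool z=-n, tool y along +-c (sign chosen so last joint stays comfortable)"
    n=np.array(n,float);n/=np.linalg.norm(n);c=np.array(c,float);c-=n*(c@n);c/=np.linalg.norm(c)
    z=-n;x=np.cross(c,z);return R.from_matrix(np.c_[x,c,z]).as_euler('xyz')
UP=[0,0,1.]; X=[1.,0,0]; Y=[0,1.,0]
E
cat > s1.py <<'E'
from rob import *
gripper_to(.066,20)
ox=rot(UP,[1,0,0]);oy=rot(UP,[0,-1,0])
for s in(1,-1):
  print([inverse_kinematics([.434,-.02,.1],rot(UP,[s,0,0])), inverse_kinematics([.434,-.02,.1],rot(UP,[0,s,0]))])
E
cat > s2.py <<'E'
from rob import *
t=lambda:observe()["time_s"]
cx=[-1,0,0]
gripper_to(.066,20)
movep([.5,.065,.04],rot(UP,cx)); print(t(),observe()["opening"])
hit=move_l([.5,.065,-.02],feed=.03,max_force=4); print("touch",hit,observe()["eef_pos"],t())
move_l([.5,.065,.12],feed=.3); gripper_to(.085)
movep([.433,-.0215,.10],rot(UP,cx)); move_l([.433,-.0215,.02],feed=.2)
gripper_to(.05,20); print("X",observe()["eef_pos"],observe()["opening"],observe()["grasp_force"],t())
gripper_to(.085); move_l([.433,-.0215,.075],feed=.3)
movep([.433,-.0215,.075],rot(UP,[0,1,0])); move_l([.433,-.0215,.02],feed=.2)
gripper_to(.05,20); print("Y",observe()["eef_pos"],observe()["opening"],t())
gripper_to(.085); move_l([.433,-.0215,.10],feed=.3)
movep([.465,.285,.17],rot([0.0014*0,np.sin(A),np.cos(A)],[-1,0,0]))
im,d=get_image("top");cv2.imwrite("pics/t2.png",im[:,:,::-1]);np.savez("t2.npz",im=im,d=d)
print(top_tops(d,[(356,250,22)],.035,.065,.05))
d=get_image("side")[1];Q=cloud("side",d)
m=(np.hypot(Q[...,0]-.433,Q[...,1]+.022)<.05)&(abs(Q[...,2]-.05)<.006);p=Q[m];print("side",p.mean(0),(p.max(0)+p.min(0))/2)
print(t(),observe()["eef_pos"],observe()["tcp_rot"],observe()["q"])
E
python3 s1.py && python3 s2.py
```

```text
[array([-0.228 , -0.1031,  2.1264,  0.    ,  1.1182, -0.228 ]), array([-0.228 , -0.1031,  2.1264,  0.    ,  1.1182, -1.7988])]
[None, array([-0.228 , -0.1031,  2.1264, -0.    ,  1.1182,  1.3428])]Traceback (most recent call last):
  File "s2.py", line 5, in <module>
    movep([.5,.065,.04],rot(UP,cx)); print(t(),observe()["opening"])
    ~~~~~^^^^^^^^^^^^^^^^^^^^^^^^^^
plant.Unreachable: the arm cannot take that pose within its joint ranges
```

```bash
sed -i 's/^cx=.*/cx=X/; s/\[0,1,0\]/[0,-1,0]/; s/\[-1,0,0\]/X/' s2.py
sed -i 's/^movep(\[.5,.065,.04\]/movep([.5,.065,.22],rot(UP,cx)); movep([.5,.065,.04]/; s/^movep(\[.465,.285,.17\]/move_l([.433,-.0215,.2],feed=.3); movep([.465,.285,.2]/' s2.py; sed -i 's/^movep(\[.465,.285,.2\].*/&/' s2.py; cat s2.py | grep movep; python3 s2.py
```

```text
movep([.5,.065,.22],rot(UP,cx)); movep([.5,.065,.04],rot(UP,cx)); print(t(),observe()["opening"])
movep([.433,-.0215,.10],rot(UP,cx)); move_l([.433,-.0215,.02],feed=.2)
movep([.433,-.0215,.075],rot(UP,[0,-1,0])); move_l([.433,-.0215,.02],feed=.2)
move_l([.433,-.0215,.2],feed=.3); movep([.465,.285,.2],rot([0.0014*0,np.sin(A),np.cos(A)],X))
3.575 0.06614610159462278
touch True [ 0.5     0.065  -0.0066] 4.9833
X [ 0.4347 -0.0217  0.0218] 0.06551069906218476 22.20295161008835 7.275
Y [ 0.4344 -0.0217  0.0216] 0.0650166460300911 10.0917
[(0.43314850330352783, -0.019932739436626434, 0.06621180474758148, np.float64(0.06336707795858418), np.float64(0.04838915944769284), 503)]
side [ 0.4341 -0.0245  0.0478] [ 0.4343 -0.0231  0.0479]
12.6167 [0.4653 0.2836 0.1997] [-3.1413  0.1053  1.5679] [ 0.4605  0.1018  1.7239 -0.096   1.3643  0.4853]
```

View pics/t2.png

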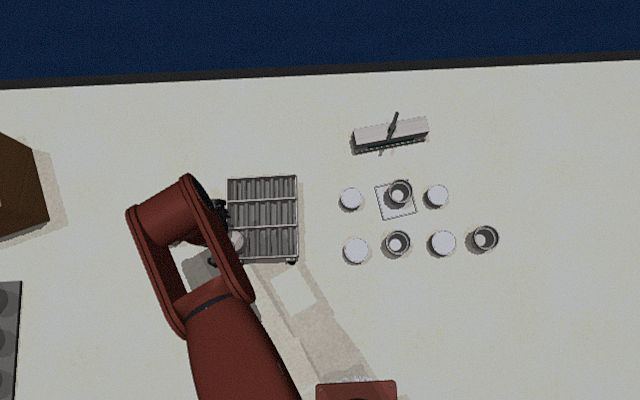

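The tins are in place on the bench and the arm covers only part of the rack. The top camera is off by (+1.3, −1.8) mm, and the two-camera check agrees. Moving S1 now.

```bash
cat >> rob.py <<'E'
COR=np.array([.0013,-.0018])
SL=.013
dvec=np.array([SL*np.cos(A),np.cos(A),-np.sin(A)]);dvec/=np.linalg.norm(dvec)
cvec=np.array([1,-SL,0]);cvec/=np.linalg.norm(cvec)
nvec=np.cross(cvec,dvec);nvec/=np.linalg.norm(nvec)
RO=rot(nvec,cvec)
LC=dict(wide=.465,mid=.539,narrow=.605)
DY=0.
def lane(l,y): return np.array([LC[l]+SL*(y-.215),y,.074-(y-.128)*np.tan(A)])
r=lambda w:.0066*(w/.066)**2
t=lambda:round(observe()["time_s"],1)
def carry_l(p,o): 
    try: move_l(p,feed=.35,rotation=o)
    except Unreachable: movep(p,o)
def grab(p,n,o,w,tip,f=40):
    "p: underside centre; tip: finger-tip height above underside when closed on w"
    n=np.array(n,float);p=np.array(p,float)
    movep(p+n*.09,o);move_l(p+n*(tip-r(w)),feed=.2)
    gripper_to(w-.012,f);s=observe();print("grab",s["opening"],s["grasp_force"],s["eef_pos"],t())
    move_l(p+n*.09,feed=.25)
def place(l,w,tip,y=.165):
    p=lane(l,y);h=tip-r(w)
    movep(p+nvec*.09,RO);hit=move_l(p+nvec*(h+.028),feed=.25)
    f0=observe()
    hit=move_l(p+nvec*(h+.001),feed=.08,max_force=10)
    s=observe();print("place",hit,"err along n",(s["eef_pos"]-p)@nvec-h,s["ft_force"]-f0["ft_force"],"open",s["opening"],t())
    return hit
def release(l,w,tip,y=.165,extra=.012):
    p=lane(l,y);gripper_to(w+extra);hold(.5);move_l(p+nvec*.10,feed=.25)
def snap(nm):
    im,d=get_image("top");cv2.imwrite(f"pics/{nm}.png",im[:,:,::-1]);np.savez(nm+".npz",im=im,d=d);return im,d
def benchtins(d):
    o=top_tops(d,[(350,199,24),(437,196,24),(356,250,24),(443,243,24)],.035,.065,.05)
    for x in o: print(None if x is None else np.array(x))
    return o
E
python3 - <<'E'
from rob import *
p=np.array([.4659,.2806,.058]);print(nvec)
grab(p,nvec,RO,.05,.023)
carry_l(p+nvec*.12,RO)
if not place("narrow",.05,.023): pass
E
```

```text
[0.0014 0.1045 0.9945]
grab 0.04932856912659644 40.512641072273254 [0.4671 0.2834 0.0792] 13.9
place True err along n 0.0017408119587247542 [-1.8067  1.502   7.8746] open 0.04872967155034643 16.0
```

```bash
python3 - <<'E'
from rob import *
release("narrow",.05,.023)
gripper_to(.085)
im,d=snap("a1");print(t())
benchtins(d)
cv2.imwrite("pics/a1c.png",cv2.resize(im[150:280,200:500,::-1],None,fx=2.6,fy=2.6))
E
```

```text
17.7
[  0.5714  -0.015    0.0597   0.0567   0.0481 384.    ]
[  0.5678  -0.2441   0.0611   0.0574   0.0478 393.    ]
[  0.4331  -0.0198   0.0665   0.0635   0.0481 504.    ]
[  0.4418  -0.2472   0.0693   0.0653   0.0479 532.    ]
```

View pics/a1c.png

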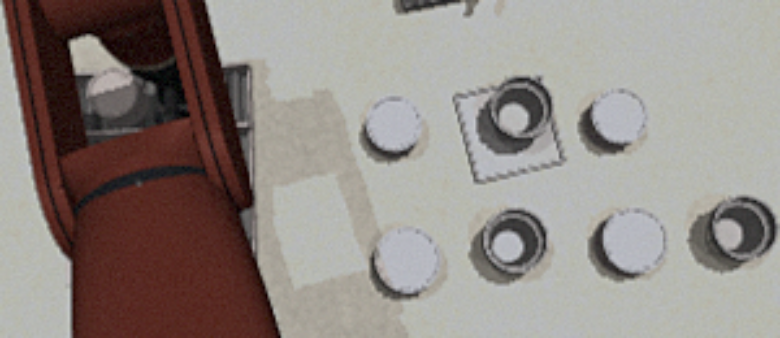

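S1 stands in the narrow lane at crop (115,95), near the stop. The bench is unchanged. Next is M1, and I'll check the rack while the arm is over the bench.

```bash
cat > tin.py <<'E'
from rob import *
import sys
def racktops(d,boxes):
    for o in top_tops(d,boxes,.095,.13,.107): print("rack",None if o is None else np.array(o))
def do(i,l,w,tip=.024):
    carry=observe()["eef_pos"]
    im,d=snap(f"b{t()}"); o=benchtins(d)[i]
    xy=np.array(o[:2])+COR; assert abs(o[3]-w)<.004,o
    p=np.array([*xy,0]); 
    movep([*((xy+carry[:2])/2),.22],rot(UP,X)) 
    grab(p,UP,rot(UP,X),w,tip)
    im,d=snap(f"c{t()}"); racktops(d,[(238,186,16),(236,212,16),(235,241,16),(265,212,18),(265,241,18)])
    move_l(p+np.array([0,0,.17]),feed=.3)
    movep(lane(l,.165)+nvec*.13,RO)
    hit=place(l,w,tip); return hit
if __name__=="__main__": do(int(sys.argv[1]),sys.argv[2],float(sys.argv[3]))
E
python3 tin.py 0 mid .058
```

```text
[  0.5715  -0.0147   0.0596   0.0566   0.0483 384.    ]
[  0.5674  -0.2442   0.0613   0.0574   0.0479 391.    ]
[  0.4331  -0.0198   0.0665   0.0635   0.0481 509.    ]
[  0.4408  -0.2477   0.0684   0.0653   0.0476 531.    ]
grab 0.056719313705451586 42.58186340332031 [ 0.5746 -0.0166  0.0214] 19.8
rack [  0.6042   0.2852   0.0531   0.0494   0.106  317.    ]
rack [0.5794 0.2848 0.0154 0.     0.0983 7.    ]
rack None
rack [0.5689 0.1784 0.0002 0.     0.0959 1.    ]
rack None
place True err along n 0.02008083259843535 [-0.2955 -0.2334  0.3645] open 0.056368134902971774 22.4
```

```bash
python3 - <<'E'
from rob import *
s=observe();print(s["eef_pos"],lane("mid",.165)+nvec*.0175,s["ft_force"])
im,d=get_image("side");cv2.imwrite("pics/s1.png",cv2.resize(im[120:240,210:360,::-1],None,fx=5,fy=5,interpolation=2))
E
```

```text
[0.5403 0.1694 0.1088] [0.5384 0.1668 0.0875] [-0.5201  0.0611 -1.2738]
```

View pics/s1.png

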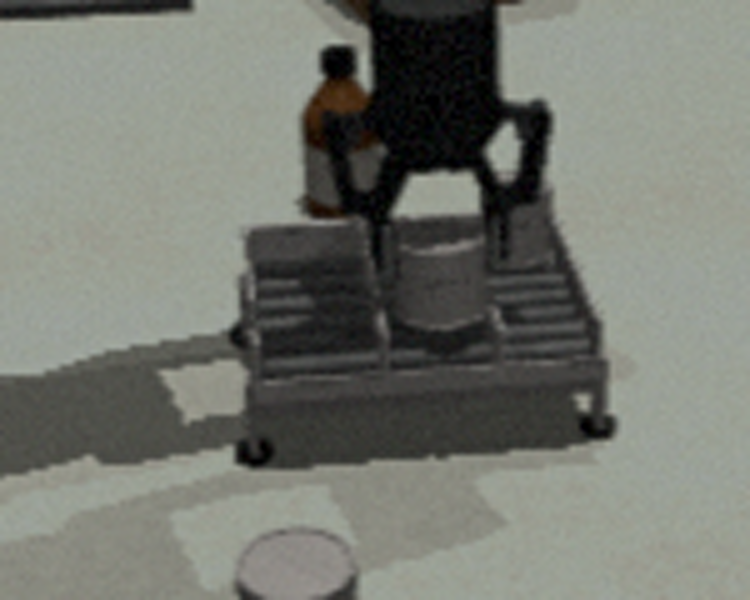

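The tin is over the mid lane but about 2 mm toward the right-hand plate (crop gaps 13 px against 7 px). This matches the +1.9 mm x error in the TCP reading. I'll close the loop on the read TCP position and continue down.

```bash
cat >> rob.py <<'E'
def fix(target):
    "re-command so that the read TCP position meets target"
    cmd=np.array(target,float)
    for _ in range(2):
        move_l(cmd,feed=.1);hold(.15);cmd=cmd+(target-observe()["eef_pos"])
    e=cmd-target;move_l(cmd,feed=.1);return e
def lower(l,w,tip,y=.165,h0=.026,mf=10):
    p=lane(l,y);h=tip-r(w)
    e=fix(p+nvec*(h+h0));f0=observe()["ft_force"]
    hit=move_l(p+e+nvec*(h-.003),feed=.04,max_force=mf)
    hold(.1);s=observe();q=s["eef_pos"]-p
    print("lower",hit,"cmd off",e,"n",q@nvec-h,"c",q@cvec,"dF",s["ft_force"]-f0,"open",s["opening"],t());return q@nvec-h
E
python3 - <<'E'
from rob import *
lower("mid",.058,.024)
E
```

```text
lower True cmd off [0.     0.     0.0001] n 0.0020922736471329292 c 8.524394760301657e-05 dF [2.5051 0.3447 7.3789] open 0.057178042504317336 24.2
```

```bash
cat > tin.py <<'E'
from rob import *
import sys
def racktops(d):
    for o in top_tops(d,[(241,186,18),(236,212,16),(235,241,18),(258,212,16),(261,241,18)],.095,.13,.107):
        if o and o[5]>60: print("rack",np.array(o))
def do(i,l,w,tip=.024):
    c=observe()["eef_pos"]; im,d=snap(f"b{t()}"); o=benchtins(d)[i]
    xy=np.array(o[:2])+COR; assert abs(o[3]-w)<.004,o
    p=np.array([*xy,0])
    movep([*((xy+c[:2])/2),.22],rot(UP,X))
    grab(p,UP,rot(UP,X),w,tip)
    im,d=snap(f"c{t()}"); racktops(d)
    move_l(p+np.array([0,0,.17]),feed=.3)
    movep(lane(l,.165)+nvec*.13,RO)
    if lower(l,w,tip)<.006:
        release(l,w,tip); gripper_to(.085)
if __name__=="__main__":
    if sys.argv[1]=="r": release("mid",.058,.024); gripper_to(.085)
    do(int(sys.argv[-3]),sys.argv[-2],float(sys.argv[-1]))
E
python3 tin.py r 1 mid .058
```

```text
None
[  0.5675  -0.2441   0.0613   0.0574   0.0476 393.    ]
[  0.4328  -0.0201   0.0663   0.0634   0.0482 505.    ]
[  0.4406  -0.2479   0.0685   0.0655   0.0479 535.    ]
grab 0.05705060331865432 42.865843176841736 [ 0.5706 -0.2467  0.0214] 28.6
rack [  0.6036   0.2861   0.0529   0.0491   0.1063 349.    ]
rack [  0.5383   0.2826   0.0606   0.0573   0.1064 437.    ]
rack [ 0.5373  0.2652  0.0462  0.0214  0.1074 75.    ]
lower True cmd off [ 0. -0. -0.] n 0.0030845715728478364 c -0.000233986983580701 dF [-1.9638 -0.5777  7.7512] open 0.05683010242652758 33.5
```

```bash
python3 tin.py 2 wide .066 && python3 tin.py 3 wide .066
```

```text
None
None
[  0.4329  -0.0198   0.0668   0.0635   0.0481 508.    ]
[  0.4406  -0.2479   0.0685   0.0655   0.0481 535.    ]
grab 0.0647083188545433 43.56515049934387 [ 0.4361 -0.0218  0.0196] 37.2
rack [  0.6036   0.2861   0.0529   0.0494   0.1069 382.    ]
rack [  0.5394   0.2735   0.0774   0.0615   0.1074 510.    ]
rack [  0.5367   0.2344   0.0771   0.0614   0.1122 502.    ]
lower True cmd off [ 0. -0. -0.] n 0.0029416217502682834 c -0.00021648891327035908 dF [-0.9344  0.795   7.1526] open 0.06475801689564618 41.5
None
None
None
[  0.4407  -0.2479   0.0684   0.0653   0.048  530.    ]
grab 0.06488710763744682 43.99943232536316 [ 0.4435 -0.2505  0.0197] 45.7
rack [  0.6037   0.2859   0.0527   0.0493   0.1063 376.    ]
rack [  0.5394   0.2735   0.0774   0.0615   0.1071 507.    ]
rack [  0.4635   0.2787   0.0687   0.065    0.107  577.    ]
rack [  0.5367   0.234    0.0778   0.0616   0.112  503.    ]
rack [  0.4627   0.2641   0.0576   0.0302   0.1093 140.    ]
lower True cmd off [-0.     -0.     -0.0001] n 0.0029762845414216324 c -0.0002739812728325179 dF [-1.7372 -0.5922  9.2681] open 0.0644446335491013 50.7
```

Next, the cups.

```bash
cat > cup.py <<'E'
from rob import *
from tin import racktops
import sys
k=int(sys.argv[1]);tip=.05;w=.065;OY=rot(UP,[0,-1,0]);n=np.array(UP)
c=observe()["eef_pos"];im,d=snap(f"e{t()}")
o=top_tops(d,[(397,242,22),(484,238,22)],.05,.085,.069)[k];o0=top_tops(d,[(399,192,24)],.05+.021*k,.085+.021*k,.072+.021*k)[0]
print(np.array(o),np.array(o0))
p=np.array([*(np.array(o[:2])+COR),0]);q=np.array([*(np.array(o0[:2])+COR),0])
movep([*((p+c)/2)[:2],.24],OY); movep([p[0],p[1],.13],OY)
move_l(p+n*(tip-r(w)),feed=.2);gripper_to(.053,25);s=observe();print("grab",s["opening"],s["grasp_force"],s["eef_pos"],t())
move_l(p+n*.2,feed=.25);_,d=snap(f"f{t()}");racktops(d)
move_l([q[0],q[1],.2],feed=.25)
z=.003+.021*(k+1)+tip-r(w)
e=fix(q+n*(z+.065));f0=observe()["ft_force"]
hit=move_l(q+e+n*(z-.004),feed=.06,max_force=8);hold(.1);s=observe();dz=s["eef_pos"][2]-z
print("nest",hit,"dz",dz,s["eef_pos"],s["ft_force"]-f0,s["opening"],t())
if abs(dz)<.006:
    gripper_to(.08);move_l([q[0],q[1],.24],feed=.25)
    if k==1: movep([.35,.05,.3],OY)
E
python3 cup.py 0
```

```text
[  0.4453  -0.1257   0.0669   0.0637   0.0651 137.    ] [  0.5773  -0.1422   0.068    0.0644   0.0643 191.    ]
grab 0.06476120075229728 26.722033247351646 [ 0.4485 -0.1281  0.046 ] 55.0
rack [  0.6038   0.2858   0.0528   0.0495   0.1067 384.    ]
rack [  0.5394   0.2735   0.0774   0.0614   0.1071 510.    ]
rack [  0.461    0.2748   0.0775   0.0668   0.1074 612.    ]
rack [  0.538    0.2338   0.0766   0.0615   0.1119 504.    ]
rack [  0.4607   0.2262   0.0939   0.0726   0.1134 713.    ]
nest True dz 0.0028012911322754103 [ 0.579  -0.144   0.0704] [ 1.0905 -0.977   5.6328] 0.06457025105289178 59.2
```

```bash
python3 cup.py 1; python3 - <<'E'
from rob import *
im,d=snap("g");cv2.imwrite("pics/gc.png",cv2.resize(im[110:290,210:500,::-1],None,fx=2.7,fy=2.7))
P=cloud("top",d)
for u,v,h in((399,190,24),):
  for lo in(.05,.075,.1): print(lo,top_tops(d,[(u,v,h)],lo,.13,.115))
im,d=get_image("side");cv2.imwrite("pics/gs.png",cv2.resize(im[120:300,230:430,::-1],None,fx=3.3,fy=3.3))
E
```

```text
[  0.4443  -0.3515   0.0697   0.0648   0.0623 186.    ] [ 0.5809 -0.1614  0.0488  0.0198  0.0806 69.    ]
grab 0.06456055763644737 26.879209969192743 [ 0.4473 -0.3547  0.0465] 62.5
rack [  0.6046   0.2851   0.0526   0.0493   0.1068 380.    ]
rack [  0.5394   0.2735   0.0774   0.0614   0.1071 506.    ]
rack [  0.461    0.2748   0.0775   0.0667   0.1071 611.    ]
rack [  0.5367   0.2335   0.0785   0.0617   0.1123 504.    ]
rack [  0.4607   0.2263   0.0937   0.0725   0.1132 718.    ]
nest True dz 0.048609140631414305 [ 0.5828 -0.1639  0.1372] [-0.8896  0.2799  5.534 ] 0.06419650023212681 66.4
0.05 [(0.5730829238891602, -0.1685369610786438, 0.03253491595387459, np.float64(0.024011674591782915), np.float64(0.09330648031026478), 133)]
0.075 [(0.5730829238891602, -0.1685369610786438, 0.03253491595387459, np.float64(0.024011674591782915), np.float64(0.09450097870333973), 105)]
0.1 [(0.571292519569397, -0.17849379777908325, 0.016884595155715942, np.float64(0.008143205666881679), np.float64(0.11261459136751073), 19)]
```

View pics/gc.png

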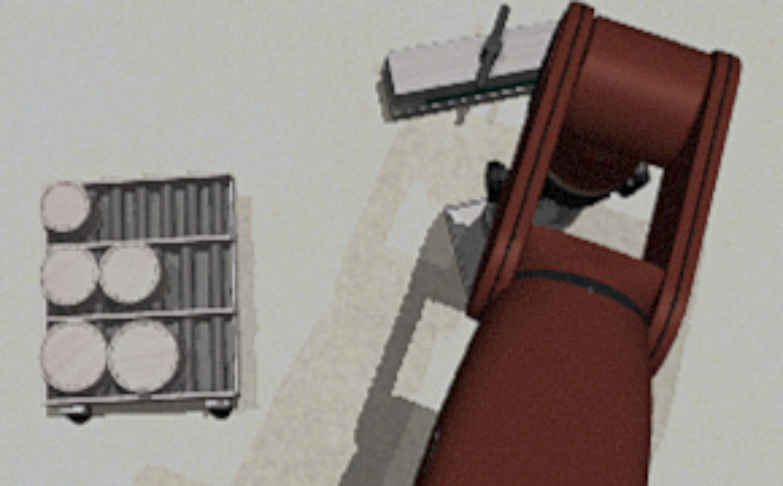

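View pics/gs.png

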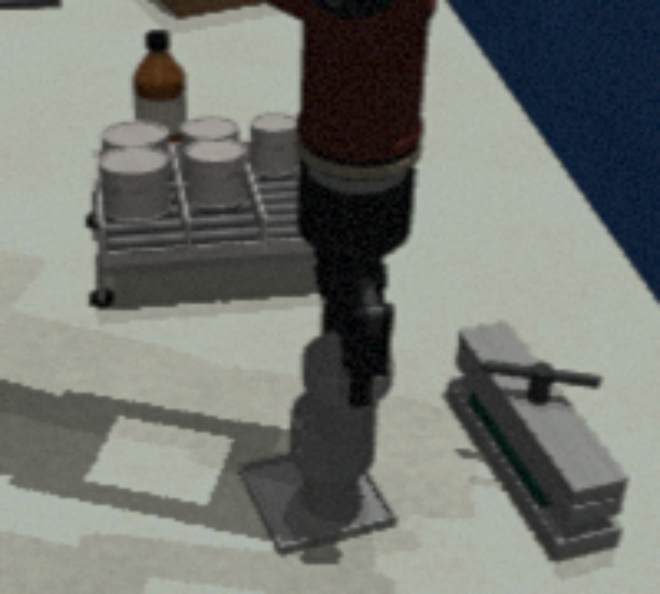

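The rack is right: S1 is at its stop, and the M and L pairs are close up. My stack measurement was hidden by the arm, so the second cup landed on the rim off centre. I'll lift it, move aside and measure the stack unobstructed.

```bash
python3 - <<'E'
from rob import *
s=observe()["eef_pos"];move_l([s[0],s[1],.22],feed=.2);move_l([.43,-.36,.22],feed=.3)
im,d=snap("h")
for lo in (.06,.08): print(top_tops(d,[(399,190,26)],lo,.115,.0935))
cv2.imwrite("pics/hc.png",cv2.resize(im[140:260,340:500,::-1],None,fx=5,fy=5,interpolation=2))
Q=cloud("side",get_image("side")[1]);m=(np.hypot(Q[...,0]-.579,Q[...,1]+.1445)<.05)&(abs(Q[...,2]-.0915)<.006);p=Q[m];print("side",p.mean(0),(p.max(0)+p.min(0))/2,len(p),observe()["opening"],t())
E
```

```text
[(0.5746690034866333, -0.1410790979862213, 0.07160487025976181, np.float64(0.06600028831066385), np.float64(0.07372841994979362), 315)]
[(0.5766918659210205, -0.141825333237648, 0.06758417189121246, np.float64(0.021018932782174572), np.float64(0.0896403425396205), 120)]
side [ 0.5787 -0.1467  0.0894] [ 0.5786 -0.1462  0.0896] 125 0.06436863676705479 68.2
```

View pics/hc.png

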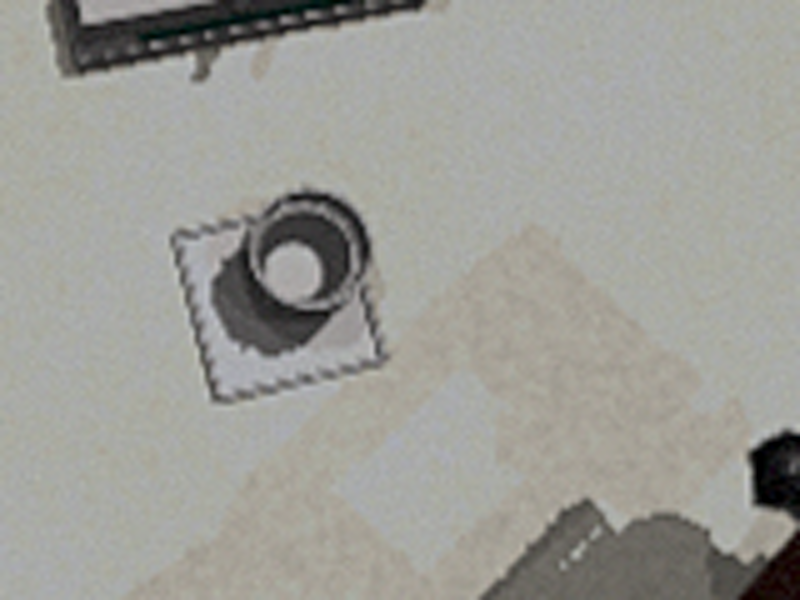

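The stack is intact with its rim at crop (307,250). That gives (0.578, −0.144) after correction, which matches where I placed the first cup. Nesting the second one.

```bash
python3 - <<'E'
from rob import *
n=np.array(UP);q=np.array([.5785,-.144,0]);tip=.05;w=.065
print("tray c",ray_z("top",[(396,203)],.005)[0,:2]+COR)
move_l([*q[:2],.22],feed=.3);z=.003+.042+tip-r(w)
e=fix(q+n*(z+.06));f0=observe()["ft_force"]
hit=move_l(q+e+n*(z-.004),feed=.06,max_force=8);hold(.1);s=observe();dz=s["eef_pos"][2]-z
print("nest",hit,"dz",dz,s["eef_pos"],s["ft_force"]-f0,s["opening"],t())
if abs(dz)<.007:
    gripper_to(.08);move_l([*q[:2],.24],feed=.25);movep([.40,-.4,.3],rot(UP,[0,-1,0]))
    hold(.5);im,d=snap("i");print(top_tops(d,[(399,188,26)],.10,.135,.115))
    s,_=get_image("side")
    cv2.imwrite("pics/ic.png",np.hstack([cv2.resize(im[110:270,215:455,::-1],None,fx=1.66,fy=1.66)[:265],cv2.resize(s[140:300,240:440,::-1],None,fx=1.66,fy=1.66)[:265]]))
E
```

```text
tray c [ 0.5605 -0.1418]
nest True dz 0.002745996268861864 [ 0.578  -0.1435  0.0913] [ 0.8005 -0.0915  6.2233] 0.06442358531219841 71.8
[(0.5762410163879395, -0.14209745824337006, 0.06711762398481369, np.float64(0.06382244408887648), np.float64(0.11021547361582806), 137)]
```

View pics/ic.png

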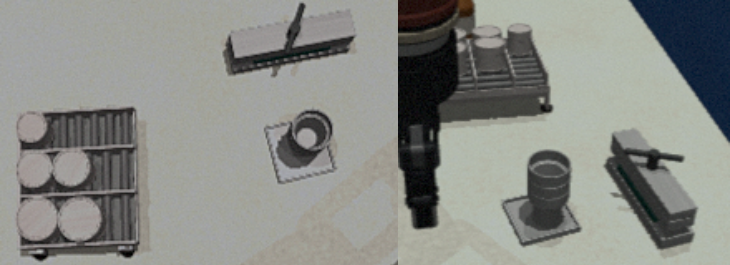

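The picture shows three cups nested upright at (312,130) in the left panel. All five tins are in their lanes with each pair touching, and the clamp has not moved. Handing in.

```bash
python3 -c "
from plant import *
print(job_done(),observe()['time_s'])"
```

```text
the job is handed in; nothing more can be done
the job is handed in; nothing more can be done
```

I handed the job in with all five tins present (S2 was absent) against the stop or the tin ahead in their own lanes, and both bench cups nested upright in the tray cup. This is from the last camera picture; no verdict came back. The clamp and bottle look untouched, and the clock read about 72 s at the last placing.

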